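Fetch the hair-mask pot from behind the shampoo bottle

TASK

Fetch the blue pot that stands hidden behind the pink bottle on the rack: first lift the pink bottle out and stand it aside, then set the blue pot upright anywhere in the metal tray, and last put the pink bottle back upright where it stood. Set things down gently, without dropping or tipping them, and leave the green bottle beside them where it stands.

Things in the scene. Friction and masses are not known exactly. Their poses are not given: they have to be found in the camera images.
- pink_center (a point): Pink bottle, white band, dark pink cap, upright: body 54 mm across, 100 mm tall, cap 44 mm across, 20 mm more; 0.25 kg. Point: its centre, 60 mm above its underside. At the front (robot's side) of one of two rack lanes 120 mm apart; x along the lane to the back, y across. Rack: fixed flat board, its top 12 mm above the counter, open sides, wire rail 53 mm high at the back. Grip across the lane, 20 mm above this point.
- bluepot_center (a point): Blue squat pot, white band round its side: 54 mm across, 44 mm tall, 0.14 kg. Point: its centre, 22 mm above its underside. It stands on the rack about 60 mm behind the pink bottle's centre, so close that the bottle is in a gripper's way; the wire rail is 50 to 65 mm behind its centre. The like orange pot behind the green bottle is not wanted.
- tray_floor (a point): Fixed open metal tray, 180 mm (its x) by 300 mm (its y) outside, wall 4 mm, rim 12 mm above the counter. Point: the middle of its inner floor, 4 mm above the counter; z up. It is empty and has room for the pink bottle for the while in one half of its length (70 mm from the middle) and the pot in the other half.
- green_center (a point): Green bottle, white band, black cap, upright: body 54 mm across, 100 mm tall, cap 44 mm across, 20 mm more; 0.25 kg. Point: its centre, 60 mm above its underside. It stands at the front of the rack's other lane, with over 55 mm free between it and the pink bottle, and is to be left alone.

How it is judged:
On the way, in this order (a step that is already met when the one before it is completed fails the run):
1. the pink bottle stands aside, upright and released, at least 80 mm from where it stood, while the blue pot is still at its place (distance of pink_center from where it was at the start of the episode above 0.08 m and height (world z) of pink_center below 0.1 m and angle between pink_center's own z axis and vertical below 0.17 rad and linear speed of pink below 0.05 m/s and contact force between the fingers and pink below 0.2 N and distance of bluepot_center from where it was at the start of the episode below 0.03 m), for 0.2 s.
2. the blue pot stands upright in the tray, released, the pink bottle still aside (x of bluepot_center in the frame of tray_floor between -0.075 and 0.075 m and y of bluepot_center in the frame of tray_floor between -0.135 and 0.135 m and z of bluepot_center in the frame of tray_floor below 0.032 m and angle between bluepot_center's own z axis and vertical below 0.17 rad and linear speed of bluepot below 0.03 m/s and contact force between the fingers and bluepot below 0.2 N and distance of pink_center from where it was at the start of the episode above 0.08 m), for 0.2 s.
At the end, for the whole second after the job is handed in: The pink bottle is back within 20 mm of where it stood at the start, the blue pot stands on the tray's floor anywhere inside the rim, both upright within 10 degrees, at rest and released; the green bottle is upright and within 20 mm of where it stood (distance of each of pink_center, green_center from where it was at the start of the episode below 0.02 m and angle between each of pink_center, bluepot_center, green_center's own z axis and vertical below 0.17 rad and linear speed of each of pink, bluepot below 0.03 m/s and contact force between the fingers and pink below 0.2 N and x of bluepot_center in the frame of tray_floor between -0.075 and 0.075 m and y of bluepot_center in the frame of tray_floor between -0.135 and 0.135 m and z of bluepot_center in the frame of tray_floor below 0.032 m and contact force between the fingers and bluepot below 0.2 N); the robot touches nothing.
It fails at once if the pink bottle is dropped (moves faster than 0.9 m/s out of the fingers) (linear speed of pink above 0.9 m/s and contact force between the fingers and pink below 0.2 N).
It fails at once if the blue pot is dropped (moves faster than 0.9 m/s out of the fingers) (linear speed of bluepot above 0.9 m/s and contact force between the fingers and bluepot below 0.2 N).
It fails at once if the pink bottle or the blue pot is tipped by more than 45 degrees (angle between any of pink_center, bluepot_center's own z axis and vertical above 0.79 rad).
It fails at once if the green bottle is moved by more than 40 mm or tipped by more than 30 degrees (distance of green_center from where it was at the start of the episode above 0.04 m or angle between green_center's own z axis and vertical above 0.52 rad).
It also fails if it takes over 64 s, if anything falls off the work surface, if the arm or the gripper's body presses on something with over 40 N, if the wrist force passes 120 N, or if a joint passes its speed limit or range.

ROBOT

A 6-joint arm with a two-finger parallel gripper is mounted at the origin on the work surface. World frame = base frame: x ahead of the robot, y to its left, z up, the work surface at z = 0. Lengths are in m, angles in rad, forces in N, time in s.
With the tool pointing down it reaches from about 0.375 to 0.9 m from the base axis. Payload 3.1 kg.
Tool frame: the origin (TCP) lies midway between the tips of the shut fingers; the grasp point (between the pads) lies 19 mm behind it; z points along the fingers, y is the line along which they close (so a half turn about z gives the same grasp; the last joint's range is limited). The gripper opens to 85 mm and grips with 20 to 120 N. Pads are 22 mm wide; open, the fingers measure 114 mm over their backs; the gripper's body (76 mm by 85 mm) begins 54 mm behind the grasp point. The pads swing forward as they close: fully open they stand 13 mm farther back than shut.
Start: joints at [-0.178, 0.527, 1.433, -0, 1.181, -0.178], TCP at [0.625, 0, 0.231] pointing down, gripper open.
Joint ranges: [-3.08, 3.08], [-0.75, 2.2], [0.22, 2.44], [-1.43, 4.57], [0, 2.65], [-2.85, 2.85]. Speed limits (rad/s): [2.79, 2.79, 3.14, 3.14, 3.14, 3.14].

INTERFACE

Orientations are given as a unit quaternion [x, y, z, w].
In Python, from station import manip gives the robot as it stands.
- The arm moves only by the tool step_arm, never from a script. Its argument "targets" is text: rows parted by semicolons, each of 4 numbers parted by spaces: the shift along the tool's x, y, z in mm, then the turn about the tool's z in degrees. A call has 1 to 12 rows; each row is the pose to reach, as a shift and turn from the pose commanded when the call began, along the tool's axes at that moment; what a row does not reach only later rows make up. A row lasts 1/10 s, in which the tool goes at most 50 mm and 8.59 degrees, less where a joint would pass 70% of its speed; a pose out of reach is approached as far as the arm can. A call with a gripper value outside its range is refused whole. "gripper" is the closure, from 0 (fully open) to 1 (shut), set as the call begins (left out, the last holds). The fingers move at their own pace and stop on an object; "squeeze" is the grip in N (left out, the last holds). Time passes only in rows, so rows that repeat a pose let the fingers close. It gives the time, the measured TCP pose, the force, the opening and the grip force at its end, in the units of the state.
- manip.sense(): the state, without advancing time (a new reading comes with each control period).
- manip.snapshot(name): name is "scene" or "side" or "wrist"; returns the picture (384x512x3 uint8, red, green, blue); there is no depth.
- manip.get_calibration(name): a dict with "fov_y" (degrees; the focal length in pixels is half the picture's height over the tangent of half this angle, whatever the lens; pixels are square), "cx", "cy" (the principal point, pixels), "extrinsics" (4x4, takes a point from camera to world coordinates); the wrist camera has in their place "tool_from_camera" (4x4, takes a point from camera to tool coordinates, whose origin is the TCP and whose axes are the flange's). Camera axes: x right, y down, z forward; pixel columns grow to the right and rows downward; lengths in m; the calibration is good to about 2 mm. A picture is of the moment at which its call begins: read the wrist's pose just before it. get_calibration takes no time and is no camera call.
- manip.sign_off(): hands the job in; it is judged then, once.
Trained networks look in the newest picture that a camera, given by its name, has taken for a name from the list of things; names that differ only in an ending like _2 or _b are one class to them, and where a whole thing is asked for, a point or a joint stands for the part that bears it (a point fixed in the world has none). Each returns a list of dicts, best first, with "p" (0 to 1); they miss things now and then, are a little off and sometimes report something else, mostly with a low value. They report only what shows in the picture. A call takes as long as a camera call.
- manip.recognise(camera, query): "position" ([column, row] in pixels, amid what is visible of it).
- manip.masks_of(camera, query): "pixels" (384x512 bool, what is visible of it) and "position" ([column, row] in pixels, amid what is visible of it).
- manip.mark_of(camera, query): "position" ([column, row] in pixels: a listed point, or the origin of a listed thing).
The state is a dict: "t": time; "q": joint angles; "qd": joint speeds; "tau": joint torques, N m; "tcp_pos": TCP position; "tool_rot": TCP orientation; "force": force on the tool from outside, world axes, zero at the start; "ft_torque": the same for the moment, N m; "finger_gap": opening from 0.0 (shut) to 1.0 (fully open); "gripper_force": force on a finger pad.
Only numpy, scipy, OpenCV 4.12 (cv2) and the standard library are available. Lean on these libraries where they do the work, as an engineer would, in place of code of your own. Each camera call takes 0.05 s, during which the arm holds its last target. There are 200 camera calls.

## Working session

There is one attempt and no reset: what is moved stays moved. The work goes in short steps, Python scripts to look and compute and a tool call to move; the robot and the scene stay as the last step left them, time stands still between calls to the robot, and variables do not carry over. Pictures are saved under pics/ and viewed, at most 10 in all, crops included, and the job is handed in when it is done.

Besides the shell and the picture viewer there is one more tool, called after "Emit:" as name(argument=value, ...) on one line, values as JSON. step_arm: Moves the arm, as the interface text tells. Its arguments: {"type":"object","properties":{"targets":{"type":"string"},"gripper":{"type":"number"},"squeeze":{"type":"number"}},"required":["targets"]}

```bash
mkdir -p pics; ls
cat > h.py <<'E'
import numpy as np, cv2
from station import manip
from scipy.spatial.transform import Rotation as R
def cam(name, st=None):
    c=manip.get_calibration(name); f=192/np.tan(np.radians(c['fov_y'])/2)
    if name=='wrist':
        T=np.eye(4);T[:3,:3]=R.from_quat(st['tool_rot']).as_matrix();T[:3,3]=st['tcp_pos'];E=T@np.array(c['tool_from_camera'])
    else: E=np.array(c['extrinsics'])
    return f,c['cx'],c['cy'],E
def ray(k,p):
    f,cx,cy,E=k
    d=E[:3,:3]@np.array([(p[0]-cx)/f,(p[1]-cy)/f,1]); return E[:3,3],d/np.linalg.norm(d)
def tri(rs):
    A=0;b=0
    for o,d in rs:
        P=np.eye(3)-np.outer(d,d);A=A+P;b=b+P@o
    X=np.linalg.solve(A,b); return X,[np.linalg.norm((np.eye(3)-np.outer(d,d))@(X-o)) for o,d in rs]
def atz(r,z): o,d=r; return o+d*(z-o[2])/d[2]
def save(im,n): cv2.imwrite('pics/'+n,cv2.cvtColor(im,cv2.COLOR_RGB2BGR))
E
python3 - <<'E'
from h import *
T=['pink_center','bluepot_center','tray_floor','green_center']
ims=[];rs={}
for n in ['scene','side','wrist']:
    st=manip.sense();ims.append(manip.snapshot(n));k=cam(n,st);print(n,k[3].round(3).tolist())
    for t in T:
        for m in manip.mark_of(n,t)[:2]:
            print(n,t,np.round(m['position'],1),round(m['p'],2))
            if m['p']>.4: rs.setdefault(t,[]).append(ray(k,m['position']))
for t in rs:
    if len(rs[t])>1: print(t,tri(rs[t]))
    print([atz(r,{'tray_floor':.004,'bluepot_center':.034}.get(t,.072)).round(3) for r in rs[t]])
save(cv2.resize(np.vstack([np.hstack(ims[:2]),np.hstack([ims[2],ims[2]*0])]),(800,600)),'a.png')
print(manip.sense())
E
```

```text
pics
scene [[-0.071, 0.584, -0.809, 1.228], [0.997, 0.025, -0.07, 0.037], [-0.02, -0.812, -0.584, 0.621], [0.0, 0.0, 0.0, 1.0]]
scene pink_center [214.6 186.1] 0.83
scene bluepot_center [204.8 216.7] 0.58
scene tray_floor [371.5 224.8] 0.6
side [[0.962, -0.168, 0.215, 0.314], [-0.273, -0.55, 0.79, -0.666], [-0.014, -0.818, -0.575, 0.577], [0.0, 0.0, 0.0, 1.0]]
side pink_center [269.6 244.3] 0.6
side pink_center [283.2 296.3] 0.28
side bluepot_center [304.9 255.6] 0.79
side tray_floor [244.1 164.2] 0.9
side green_center [285.3 295.8] 0.83
wrist [[1.0, 0.0, -0.001, 0.625], [-0.0, -0.945, -0.327, 0.084], [-0.001, 0.327, -0.945, 0.374], [0.0, 0.0, 0.0, 1.0]]
wrist pink_center [115.3 281.3] 0.75
pink_center (array([ 0.47226156, -0.12958232,  0.06808418]), [np.float64(0.005446331697966823), np.float64(0.0032779894695478535), np.float64(0.0033209614548389403)])
[array([ 0.471, -0.126,  0.072]), array([ 0.47 , -0.138,  0.072]), array([ 0.477, -0.128,  0.072])]
bluepot_center (array([ 0.53467864, -0.14199267,  0.03146909]), [np.float64(0.0007461174666698054), np.float64(0.0007461174666698097)
[... 304 characters left out ...]
, 'q': array([-1.78506975e-01,  5.27459630e-01,  1.43270579e+00,  1.05187930e-05,
        1.18138930e+00, -1.78528735e-01]), 'qd': array([-7.29275082e-05,  1.39579871e-03, -2.93634429e-04,  2.14899159e-03,
        1.00578745e-04,  7.49484873e-05]), 'tau': array([-6.43316580e-04, -4.42220700e+01, -1.78401732e+01, -3.83222550e-04,
        6.61787544e-04,  1.83312130e-05]), 'tcp_pos': array([6.24979573e-01, 3.17240883e-05, 2.31333380e-01]), 'tool_rot': array([7.07100500e-01, 7.07113062e-01, 1.48131083e-05, 1.28040775e-05]), 'force': array([-0.19391705,  0.12670469, -0.33452007]), 'ft_torque': array([ 0.02313266, -0.01232323, -0.03161161]), 'gripper_force': 0.0, 'finger_gap': 0.9999544451975753}
```

View pics/a.png

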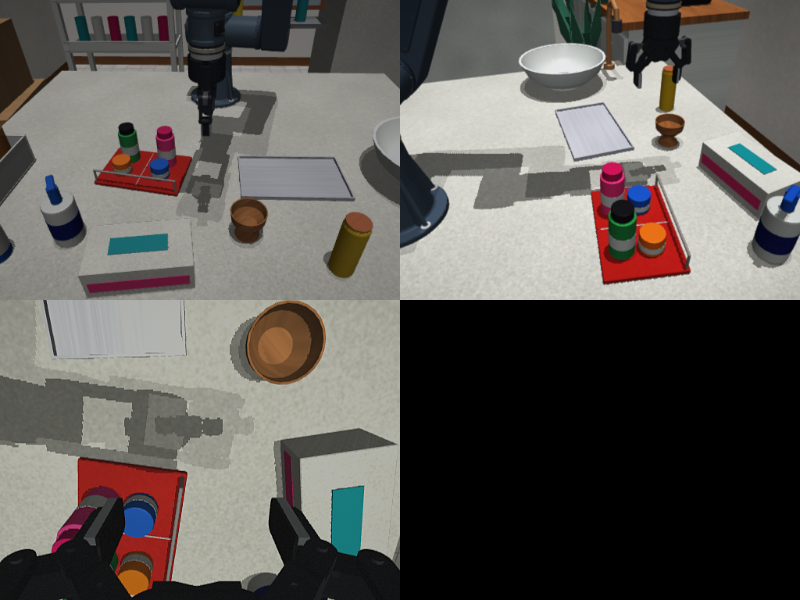

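The scene view shows the red rack with pink (left-camera column ~165) and blue pot behind it, and green beside it with orange behind. The tray is empty at about (0.514, 0.236). The lane yaw is about -6°. Next I move above pink and turn 96°.

Emit:
step_arm(targets="-11 -13 0 8; -22 -26 0 16; -33 -39 0 24; -44 -52 0 32; -55 -65 0 40; -66 -78 0 48; -77 -91 0 56; -88 -104 0 64; -99 -117 0 72; -110 -130 0 80; -121 -143 0 88; -132 -154 0 96", gripper=0)

```text
t: 1.95
tcp_pos: [0.4703, -0.1323, 0.2315]
tool_rot: [0.998, -0.055, 0.0, 0.0]
force: [-0.3, -0.2, 0.4]
finger_gap: 1.003
gripper_force: 0.0
```

```bash
cat > look.py <<'E'
from h import *
import sys
def look(ts, cams, png):
    rs={};ims=[]
    for n in cams:
        st=manip.sense();im=manip.snapshot(n);ims.append(im);k=cam(n,st)
        for t in ts:
            for m in manip.mark_of(n,t)[:2]:
                r=ray(k,m['position']);z={'tray_floor':.004,'bluepot_center':.034}.get(t,.072)
                print(n,t,np.round(m['position'],1),round(m['p'],2),atz(r,z).round(4))
                if m['p']>.4: rs.setdefault(t,[]).append(r)
    for t in rs:
        if len(rs[t])>1: print(t,tri(rs[t]))
    if png: save(np.hstack(ims) if len(ims)==1 else cv2.resize(np.hstack(ims),(800,300 if len(ims)==2 else 200)),png)
    s=manip.sense();M=R.from_quat(s['tool_rot']).as_matrix()
    print(s['t'],s['tcp_pos'].round(4),'tool x',M[:,0].round(3),'y',M[:,1].round(3),'gap',round(s['finger_gap'],3),'F',round(s['gripper_force'],1),s['force'].round(1))
    return M,s
if __name__=='__main__': look(sys.argv[1].split(','),sys.argv[2].split(','),sys.argv[3] if len(sys.argv)>3 else None)
E
python3 - <<'E'
from look import *
look(['pink_center','bluepot_center','green_center'],['wrist','scene','side'],None)
st=manip.sense();im=manip.snapshot('wrist');save(im,'b.png')
k=cam('wrist',st)
hsv=cv2.cvtColor(im,cv2.COLOR_RGB2HSV)
m=(((hsv[...,0]<4)|(hsv[...,0]>177))&(hsv[...,1]>200)).astype(np.uint8)
m=cv2.morphologyEx(m,cv2.MORPH_OPEN,np.ones((5,5)))
ys,xs=np.nonzero(m)
P=np.array([atz(ray(k,(x,y)),.012)[:2] for x,y in zip(xs[::7],ys[::7])])
r=cv2.minAreaRect(P.astype(np.float32)*1000);print(r,cv2.boxPoints(r))
E
```

```text
wrist bluepot_center [258.4  90.8] 0.59 [ 0.5387 -0.1476  0.034 ]
wrist green_center [371.6 165.4] 0.87 [ 0.4606 -0.2474  0.072 ]
scene pink_center [217.8 184.8] 0.92 [ 0.4652 -0.119   0.072 ]
scene bluepot_center [203.8 217.3] 0.68 [ 0.539  -0.1427  0.034 ]
scene green_center [164.4 182.4] 0.56 [ 0.461  -0.2475  0.072 ]
side pink_center [268.4 242.2] 0.89 [ 0.4697 -0.1327  0.072 ]
side bluepot_center [307.4 254.2] 0.82 [ 0.5395 -0.1432  0.034 ]
side green_center [287.  294.5] 0.7 [ 0.4634 -0.2523  0.072 ]
bluepot_center (array([ 0.53888609, -0.14486937,  0.0345284 ]), [np.float64(0.0027173283786399278), np.float64(0.002232714883224821), np.float64(0.0008505792547310082)])
green_center (array([ 0.46163322, -0.24865678,  0.07093512]), [np.float64(0.0016410146256821976), np.float64(0.0016725086036990702), np.float64(0.0032081869429938193)])
pink_center (array([ 0.46857789, -0.12272538,  0.06919614]), [np.float64(0.005713317291584105), np.float64(0.005713317291584045)])
2.55 [ 0.4712 -0.1317  0.2312] tool x [ 0.995 -0.103 -0.   ] y [-0.103 -0.995 -0.   ] gap 1.003 F 0.0 [-0.2 -0.2  0.6]
((505.43292236328125, -195.33042907714844), (248.17718505859375, 158.45974731445312), 80.37410736083984) [[ 406.56918  -304.42355 ]
 [ 562.7979   -330.9203  ]
 [ 604.29663   -86.237305]
 [ 448.06793   -59.74057 ]]
```

View pics/b.png

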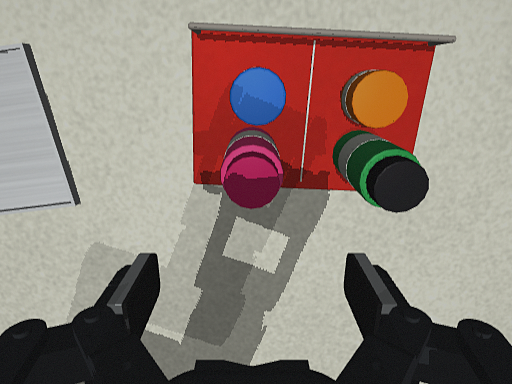

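The wrist view shows the pink cap top at about (252,180), the blue pot top at (258,96), green at (397,183), and clear space between pink and green. I'll work out the cap-top positions.

Run:
```python
from h import *
k=cam('wrist',manip.sense());im=cv2.cvtColor(cv2.imread('pics/b.png'),cv2.COLOR_BGR2RGB)
for p,z in [((252,180),.132),((258,96),.056),((397,183),.132)]: print(atz(ray(k,p),z).round(4))
# rack edges
for p in [(193,32),(194,183),(435,45),(310,45),(302,180)]: print(p,atz(ray(k,p),.012).round(4))
# cap in scene & side
for n in ['scene','side']:
    I=manip.snapshot(n);ms=manip.masks_of(n,'pink_center')
    m=ms[0]['pixels'];ys,xs=np.nonzero(m);print(n,ms[0]['p'],xs.min(),xs.max(),ys.min(),ys.max())
    kk=cam(n)
    # mid-column of the cap rows near top
    y0=ys.min()+ 8; c=xs[ys==y0].mean();print(y0,c,ray(kk,(c,y0)),atz(ray(kk,(c,y0)),.125).round(4))
    for z in (.06,.09,.12):
        X=np.array([.47,-.13,z,1]);q=np.linalg.inv(kk[3])@X;u=[kk[0]*q[0]/q[2]+kk[1],kk[0]*q[1]/q[2]+kk[2]]
        row=int(round(u[1]));print(z,np.round(u,1),'mask mid',(xs[ys==row].min()+xs[ys==row].max())/2)
```

```text
[ 0.4786 -0.1336  0.132 ]
[ 0.5361 -0.1453  0.056 ]
[ 0.4645 -0.2457  0.132 ]
(193, 32) [ 0.6019 -0.0869  0.012 ]
(194, 183) [ 0.4438 -0.0622  0.012 ]
(435, 45) [ 0.5645 -0.3298  0.012 ]
(310, 45) [ 0.5777 -0.2034  0.012 ]
(302, 180) [ 0.4344 -0.1876  0.012 ]
scene 0.91 200 225 161 213
169 210.0 (array([1.22766313, 0.0371637 , 0.62072748]), array([-0.81958219, -0.18358439, -0.54275391])) [ 0.4791 -0.1305  0.125 ]
0.06 [213.3 190. ] mask mid 212.5
0.09 [212.2 179.5] mask mid 211.5
0.12 [211.1 168.6] mask mid 210.0
side 0.95 255 287 207 275
215 272.0 (array([ 0.31352705, -0.66627466,  0.57682485]), array([ 0.22782196,  0.74692498, -0.62466009])) [ 0.4783 -0.126   0.125 ]
0.06 [268.1 246.3] mask mid 271.5
0.09 [268.  233.3] mask mid 271.5
0.12 [267.9 219.7] mask mid 271.5
```

Emit:
step_arm(targets="4 0 15 1; 7 0 35 2; 7 0 55 2; 7 0 75 2; 7 0 95 2; 7 0 115 2; 7 0 130 2; 7 0 143 2; 7 0 152 2; 7 0 157 2; 7 0 157 2")

```text
t: 3.9
tcp_pos: [0.4778, -0.1327, 0.0739]
tool_rot: [0.998, -0.07, -0.0, -0.0]
force: [0.8, 0.2, 0.4]
finger_gap: 0.996
gripper_force: 0.0
```

Emit:
step_arm(targets="0 0 0 0; 0 0 0 0; 0 0 0 0; 0 0 0 0; 0 0 0 0; 0 0 0 0", gripper=1, squeeze=35)

```text
t: 4.5
tcp_pos: [0.4784, -0.1328, 0.0751]
tool_rot: [0.998, -0.07, 0.001, 0.0]
force: [-0.8, 1.6, 6.0]
finger_gap: 0.624
gripper_force: 36.5
```

Emit:
step_arm(targets="0 0 -5 0; 0 0 -15 0; 0 0 -30 0; 0 0 -45 0; 0 0 -60 0; 0 0 -70 0; 0 0 -75 0; 0 0 -75 0")

```text
t: 5.3
tcp_pos: [0.4782, -0.1328, 0.1499]
tool_rot: [0.998, -0.07, 0.001, 0.0]
force: [-0.2, -0.3, -2.6]
finger_gap: 0.623
gripper_force: 37.3
```

Run:
```python
from look import *
look(['pink_center','tray_floor','bluepot_center'],['scene','side'],'c.png')
for n in ['scene','side']:
    m=manip.masks_of(n,'tray_floor')
    if not m: continue
    ys,xs=np.nonzero(m[0]['pixels']);k=cam(n)
    P=np.array([atz(ray(k,(x,y)),.010)[:2] for x,y in zip(xs[::5],ys[::5])])
    print(n,m[0]['p'],cv2.minAreaRect(P.astype(np.float32)*1000))
```

```text
scene pink_center [208.3 160.6] 0.76 [ 0.3604 -0.1592  0.072 ]
scene tray_floor [371.4 227.6] 0.56 [0.5216 0.2354 0.004 ]
scene bluepot_center [203.1 217.6] 0.68 [ 0.5401 -0.1441  0.034 ]
side pink_center [273.1 207.8] 0.92 [ 0.5061 -0.0422  0.072 ]
side tray_floor [241.3 158.9] 0.97 [0.5142 0.2613 0.004 ]
side bluepot_center [306.8 256.5] 0.81 [ 0.5364 -0.1484  0.034 ]
pink_center (array([ 0.47777623, -0.13297522,  0.14589249]), [np.float64(0.0004223432317270418), np.float64(0.0004223432317271098)])
tray_floor (array([0.51481893, 0.24082213, 0.00771064]), [np.float64(0.008646303668040999), np.float64(0.008646303668041038)])
bluepot_center (array([ 0.5373506 , -0.14520846,  0.03120166]), [np.float64(0.0004461233620837063), np.float64(0.00044612336208367076)])
5.7 [ 0.4777 -0.1326  0.1489] tool x [ 0.99  -0.139 -0.001] y [-0.139 -0.99  -0.   ] gap 0.624 F 37.3 [-0.2 -0.5 -3.3]
scene 0.83 ((521.0116577148438, 238.82315063476562), (196.12411499023438, 304.75408935546875), 2.5876851081848145)
side 0.66 ((513.3817138671875, 228.78530883789062), (181.5845184326172, 316.2361755371094), 1.9543707370758057)
```

View pics/c.png

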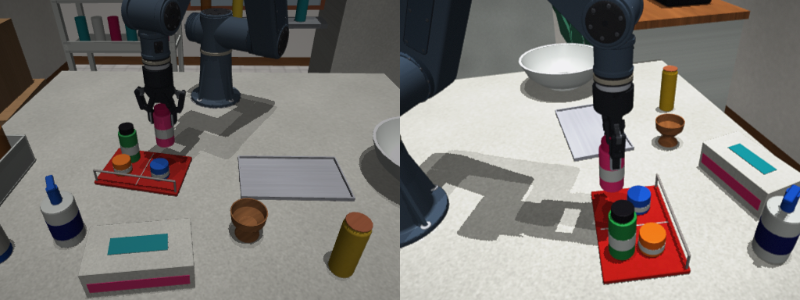

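The pink bottle is held upright (measured centre 0.478, -0.133, 0.146), and the pot hasn't moved. Now over to the tray's far half.

Emit:
step_arm(targets="-1 -15 0 0; -3 -45 0 0; -5 -85 0 0; -8 -128 0 0; -10 -172 0 0; -13 -216 0 0; -16 -260 0 0; -18 -304 0 0; -21 -346 0 0; -23 -384 0 0; -25 -415 0 0; -26 -434 0 0")

```text
t: 7.0
tcp_pos: [0.5114, 0.3042, 0.1492]
tool_rot: [0.998, -0.068, -0.0, -0.0]
force: [-0.6, 0.1, -3.1]
finger_gap: 0.621
gripper_force: 37.6
```

Emit:
step_arm(targets="0 -6 0 0; 0 -6 20 0; 0 -6 40 0; 0 -6 58 0; 0 -6 70 0; 0 -6 77 0; 0 -6 80 0; 0 -6 82 0; 0 -6 82 0; 0 -6 82 0")

```text
t: 8.0
tcp_pos: [0.5139, 0.3068, 0.068]
tool_rot: [0.998, -0.07, 0.001, -0.0]
force: [-0.4, 0.7, -2.8]
finger_gap: 0.622
gripper_force: 37.6
```

Emit:
step_arm(targets="0 0 1 0; 0 0 1 0; 0 0 2 0; 0 0 2 0")

```text
t: 8.4
tcp_pos: [0.5141, 0.3069, 0.0671]
tool_rot: [0.998, -0.07, 0.001, -0.0]
force: [-1.8, 0.3, 7.0]
finger_gap: 0.622
gripper_force: 38.6
```

Contact. I release and rise.

Emit:
step_arm(targets="0 0 0 0; 0 0 0 0; 0 0 0 0; 0 0 0 0; 0 0 0 0; 0 0 0 0", gripper=0)

```text
t: 9.0
tcp_pos: [0.5134, 0.3066, 0.0652]
tool_rot: [0.998, -0.07, -0.0, 0.0]
force: [-0.2, -0.4, -0.3]
finger_gap: 1.007
gripper_force: 0.0
```

Emit:
step_arm(targets="0 0 -6 0; 0 0 -20 0; 0 0 -40 0; 0 0 -65 0; 0 0 -90 0; 0 0 -105 0; 0 0 -110 0; 0 0 -110 0")

```text
t: 9.8
tcp_pos: [0.514, 0.3069, 0.1768]
tool_rot: [0.998, -0.07, 0.001, -0.001]
force: [1.1, -0.0, -0.7]
finger_gap: 1.0
gripper_force: 0.0
```

```bash
python3 look.py pink_center,bluepot_center scene,side,wrist d.png
```

```text
scene pink_center [411.7 204.8] 0.79 [0.5209 0.3112 0.072 ]
scene bluepot_center [204.5 215.4] 0.88 [ 0.5324 -0.1423  0.034 ]
side pink_center [234.2 129.7] 0.7 [0.5068 0.2951 0.072 ]
side bluepot_center [306.7 252.6] 0.72 [ 0.5397 -0.139   0.034 ]
side bluepot_center [284.9 296.2] 0.38 [ 0.4703 -0.2235  0.034 ]
pink_center (array([0.51028826, 0.31496777, 0.06264748]), [np.float64(0.0010326360726719665), np.float64(0.0010326360726720532)])
bluepot_center (array([ 0.53782742, -0.14163206,  0.03779399]), [np.float64(0.0009019779947391602), np.float64(0.0009019779947391267)])
10.25 [0.5132 0.3065 0.1747] tool x [ 0.99  -0.139 -0.001] y [-0.139 -0.99   0.001] gap 0.999 F 0.0 [-0.5  0.2  1. ]
```

View pics/d.png

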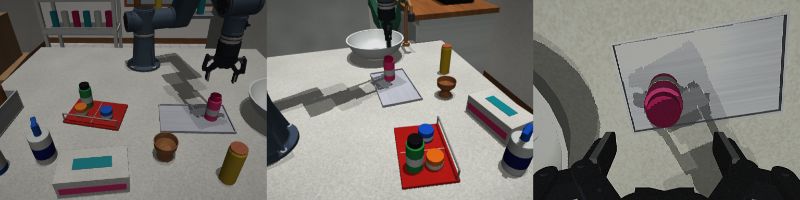

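Pink stands upright in the tray's far half. Now to above the pot.

Emit:
step_arm(targets="3 15 0 0; 9 45 0 0; 17 85 0 0; 25 128 0 0; 33 172 0 0; 42 216 0 0; 51 260 0 0; 59 304 0 0; 68 348 0 0; 76 388 0 0; 82 420 0 0; 85 438 0 0")

```text
t: 11.45
tcp_pos: [0.5363, -0.1429, 0.1754]
tool_rot: [0.997, -0.071, 0.0, 0.001]
force: [-0.2, 1.4, 0.3]
finger_gap: 1.003
gripper_force: 0.0
```

Emit:
step_arm(targets="1 4 0 0; 1 4 0 0; 1 4 0 0")

```text
t: 11.75
tcp_pos: [0.5365, -0.1421, 0.1752]
tool_rot: [0.998, -0.07, -0.0, -0.0]
force: [0.8, -0.3, -0.3]
finger_gap: 1.004
gripper_force: 0.0
```

```bash
python3 look.py bluepot_center wrist,scene,side e0.png
python3 - <<'E'
from h import *
st=manip.sense();im=manip.snapshot('wrist');save(im,'e.png');k=cam('wrist',st)
hsv=cv2.cvtColor(im,cv2.COLOR_RGB2HSV)
m=((hsv[...,0]>100)&(hsv[...,0]<120)&(hsv[...,1]>150)).astype(np.uint8)
c=max(cv2.findContours(m,0,1)[0],key=cv2.contourArea);(x,y),r=cv2.minEnclosingCircle(c);print(x,y,r,atz(ray(k,(x,y)),.056))
E
```

```text
wrist bluepot_center [255.4 175. ] 0.97 [ 0.5348 -0.1461  0.034 ]
scene bluepot_center [199.9 221.8] 0.89 [ 0.5548 -0.1486  0.034 ]
side bluepot_center [307.2 254.8] 0.9 [ 0.5386 -0.1445  0.034 ]
side bluepot_center [245.  160.1] 0.56 [0.511  0.2047 0.034 ]
bluepot_center (array([ 0.52636898, -0.12811974,  0.09835028]), [np.float64(0.03316105714297657), np.float64(0.06903497637837168), np.float64(0.05644849786039704), np.float64(0.142660136195492)])
12.05 [ 0.5371 -0.1422  0.1754] tool x [ 0.99  -0.138 -0.   ] y [-0.138 -0.99  -0.   ] gap 0.998 F 0.0 [-0.2  0.5 -0.7]
253.87432861328125 178.57485961914062 31.76432991027832 [ 0.53917844 -0.14519899  0.056     ]
```

View pics/e.png

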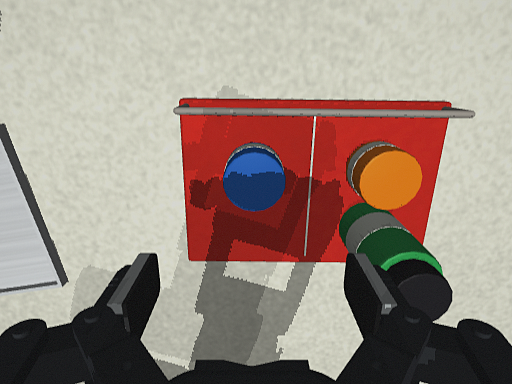

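The pot is at (254,178) in the wrist view, about (0.538, -0.145). The lane is clear, and green is out of the fingers' path. I descend and grip.

Emit:
step_arm(targets="1 2 10 0; 1 2 30 0; 1 2 52 0; 1 2 75 0; 1 2 95 0; 1 2 113 0; 1 2 128 0; 1 2 140 0; 1 2 148 0; 1 2 153 0; 1 2 156 0; 1 2 156 0")

```text
t: 13.3
tcp_pos: [0.5379, -0.1452, 0.0193]
tool_rot: [0.998, -0.07, 0.0, 0.0]
force: [0.1, 0.7, 0.2]
finger_gap: 0.999
gripper_force: 0.0
```

Emit:
step_arm(targets="0 0 0 0; 0 0 0 0; 0 0 0 0; 0 0 0 0; 0 0 0 0; 0 0 0 0", gripper=1, squeeze=30)

```text
t: 13.9
tcp_pos: [0.5382, -0.1453, 0.02]
tool_rot: [0.998, -0.07, 0.001, 0.0]
force: [-0.2, 0.3, 5.7]
finger_gap: 0.621
gripper_force: 31.8
```

Emit:
step_arm(targets="0 0 -5 0; 0 0 -15 0; 0 0 -30 0; 0 0 -50 0; 0 0 -70 0; 0 0 -85 0; 0 0 -90 0; 0 0 -90 0")

```text
t: 14.7
tcp_pos: [0.5381, -0.1453, 0.1102]
tool_rot: [0.998, -0.07, 0.001, 0.0]
force: [0.6, -0.2, -1.0]
finger_gap: 0.626
gripper_force: 31.7
```

```bash
python3 look.py bluepot_center,pink_center scene,side f.png
```

```text
scene pink_center [410.9 204.7] 0.85 [0.5206 0.3096 0.072 ]
side bluepot_center [305.9 219. ] 0.58 [ 0.5722 -0.0488  0.034 ]
side pink_center [234.6 129.6] 0.65 [0.5079 0.2954 0.072 ]
pink_center (array([0.51103996, 0.31298226, 0.06363471]), [np.float64(0.0008593952902221541), np.float64(0.000859395290222171)])
15.0 [ 0.5373 -0.1449  0.1084] tool x [ 0.99  -0.139 -0.002] y [-0.139 -0.99  -0.001] gap 0.623 F 31.7 [-0.6 -0.5 -0.6]
```

View pics/f.png

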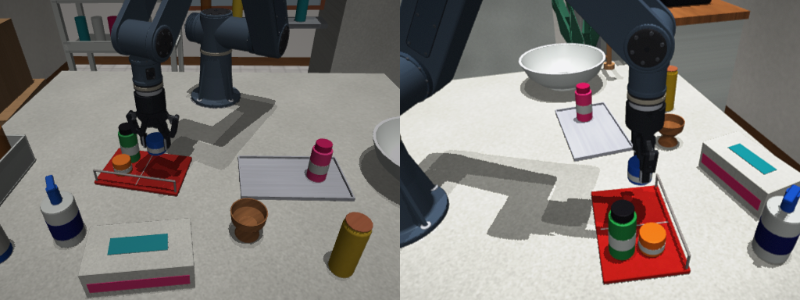

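The pot is lifted and held, and green and pink are undisturbed. On to the tray's near half.

Emit:
step_arm(targets="-3 -12 0 0; -7 -34 0 0; -13 -64 0 0; -20 -98 0 0; -27 -132 0 0; -34 -166 0 0; -41 -200 0 0; -48 -234 0 0; -54 -264 0 0; -58 -288 0 0; -61 -302 0 0; -62 -306 0 0")

```text
t: 16.2
tcp_pos: [0.5182, 0.1681, 0.1091]
tool_rot: [0.998, -0.069, -0.0, 0.0]
force: [-0.5, -0.2, -1.0]
finger_gap: 0.624
gripper_force: 31.8
```

Emit:
step_arm(targets="0 0 10 0; 0 0 28 0; 0 0 48 0; 0 0 65 0; 0 0 79 0; 0 0 88 0; 0 0 94 0; 0 0 96 0; 0 0 97 0; 0 0 98 0; 0 0 98 0")

```text
t: 17.3
tcp_pos: [0.5194, 0.1666, 0.0121]
tool_rot: [0.998, -0.07, 0.001, -0.0]
force: [0.0, -1.2, 1.1]
finger_gap: 0.623
gripper_force: 31.8
```

Emit:
step_arm(targets="0 0 1 0; 0 0 1 0; 0 0 1 0")

```text
t: 17.6
tcp_pos: [0.5195, 0.1666, 0.012]
tool_rot: [0.998, -0.07, 0.001, -0.0]
force: [-2.0, -0.9, 9.7]
finger_gap: 0.626
gripper_force: 32.7
```

Emit:
step_arm(targets="0 0 0 0; 0 0 0 0; 0 0 0 0; 0 0 0 0; 0 0 0 0; 0 0 0 0", gripper=0)

```text
t: 18.2
tcp_pos: [0.5189, 0.1665, 0.0102]
tool_rot: [0.998, -0.07, -0.0, 0.0]
force: [0.1, -0.5, -0.3]
finger_gap: 0.998
gripper_force: 0.0
```

Emit:
step_arm(targets="0 0 -5 0; 0 0 -18 0; 0 0 -40 0; 0 0 -70 0; 0 0 -105 0; 0 0 -140 0; 0 0 -160 0; 0 0 -166 0; 0 0 -166 0")

```text
t: 19.1
tcp_pos: [0.5194, 0.1666, 0.1777]
tool_rot: [0.998, -0.07, 0.001, -0.0]
force: [0.8, -0.3, -0.1]
finger_gap: 1.0
gripper_force: 0.0
```

```bash
python3 look.py bluepot_center,pink_center,tray_floor scene,side,wrist g.png
```

```text
scene bluepot_center [341.  218.9] 0.75 [0.53   0.1635 0.034 ]
scene tray_floor [369.  227.3] 0.59 [0.5208 0.2302 0.004 ]
side bluepot_center [250.3 171. ] 0.56 [0.511  0.1538 0.034 ]
side pink_center [234.3 130.7] 0.83 [0.5059 0.2897 0.072 ]
side tray_floor [242.9 162.4] 0.74 [0.5141 0.2435 0.004 ]
wrist bluepot_center [253.8 169.1] 0.57 [0.5223 0.163  0.034 ]
wrist pink_center [ 88.9 214.1] 0.68 [0.514  0.3007 0.072 ]
wrist tray_floor [184.1 177.9] 0.67 [0.5145 0.2346 0.004 ]
bluepot_center (array([0.5169716 , 0.16533959, 0.02406974]), [np.float64(0.0009023367704313087), np.float64(0.003495444046088698), np.float64(0.003144617081611282)])
tray_floor (array([0.51484678, 0.23418341, 0.00458594]), [np.float64(0.005336657057726279), np.float64(0.005016880704360484), np.float64(0.00035312775060127776)])
pink_center (array([0.50989326, 0.30701352, 0.06237046]), [np.float64(0.0006861208900626519), np.float64(0.000686120890062655)])
19.7 [0.5189 0.1665 0.176 ] tool x [ 0.99  -0.139 -0.001] y [-0.139 -0.99   0.   ] gap 1.001 F 0.0 [ 0.5 -0.  -0.7]
```

View pics/g.png

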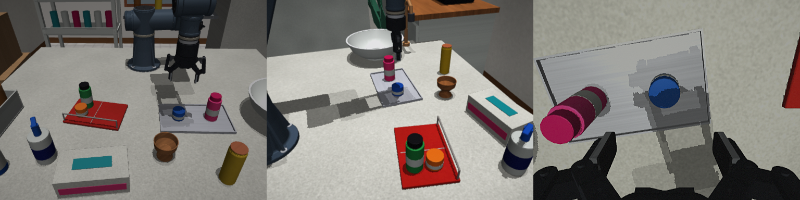

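The pot stands upright in the tray's near half and pink in the far half. Back to pink.

Emit:
step_arm(targets="-3 -14 0 0; -8 -42 0 0; -14 -75 0 0; -19 -105 0 0; -23 -127 0 0; -25 -136 0 0; -25 -138 0 0; -25 -138 0 0")

```text
t: 20.5
tcp_pos: [0.5132, 0.3065, 0.1762]
tool_rot: [0.998, -0.07, -0.0, 0.0]
force: [-0.2, 0.6, -0.3]
finger_gap: 1.0
gripper_force: 0.0
```

Emit:
step_arm(targets="0 0 8 0; 0 0 22 0; 0 0 40 0; 0 0 60 0; 0 0 78 0; 0 0 92 0; 0 0 102 0; 0 0 108 0; 0 0 110 0; 0 0 110 0")

```text
t: 21.5
tcp_pos: [0.5136, 0.3067, 0.0664]
tool_rot: [0.998, -0.07, 0.0, -0.0]
force: [-1.1, 0.4, 0.1]
finger_gap: 0.995
gripper_force: 0.0
```

Emit:
step_arm(targets="0 0 0 0; 0 0 0 0; 0 0 0 0; 0 0 0 0; 0 0 0 0; 0 0 0 0", gripper=1, squeeze=35)

```text
t: 22.1
tcp_pos: [0.514, 0.307, 0.0672]
tool_rot: [0.998, -0.07, 0.001, -0.0]
force: [0.3, 0.8, 6.1]
finger_gap: 0.624
gripper_force: 36.9
```

Emit:
step_arm(targets="0 0 -5 0; 0 0 -15 0; 0 0 -30 0; 0 0 -48 0; 0 0 -65 0; 0 0 -78 0; 0 0 -83 0; 0 0 -83 0")

```text
t: 22.9
tcp_pos: [0.5137, 0.3067, 0.15]
tool_rot: [0.998, -0.07, 0.001, -0.0]
force: [0.5, -0.7, -3.1]
finger_gap: 0.619
gripper_force: 37.3
```

Emit:
step_arm(targets="1 15 0 0; 3 45 0 0; 5 85 0 0; 8 128 0 0; 10 172 0 0; 13 216 0 0; 16 260 0 0; 18 304 0 0; 21 346 0 0; 23 384 0 0; 25 415 0 0; 26 434 0 0")

```text
t: 24.1
tcp_pos: [0.4775, -0.1297, 0.1486]
tool_rot: [0.997, -0.071, -0.001, 0.0]
force: [0.1, 0.2, -2.7]
finger_gap: 0.618
gripper_force: 37.7
```

Emit:
step_arm(targets="0 6 0 0; 0 6 15 0; 0 6 33 0; 0 6 50 0; 0 6 62 0; 0 6 69 0; 0 6 72 0; 0 6 74 0; 0 6 74 0; 0 6 74 0")

```text
t: 25.1
tcp_pos: [0.4783, -0.1328, 0.0758]
tool_rot: [0.998, -0.07, 0.001, 0.0]
force: [-0.4, 1.4, -2.7]
finger_gap: 0.628
gripper_force: 37.9
```

Emit:
step_arm(targets="0 0 1 0; 0 0 1 0; 0 0 2 0; 0 0 2 0")

```text
t: 25.5
tcp_pos: [0.4785, -0.1329, 0.0751]
tool_rot: [0.998, -0.07, 0.001, 0.0]
force: [-1.1, 1.5, 13.9]
finger_gap: 0.626
gripper_force: 39.2
```

Emit:
step_arm(targets="0 0 0 0; 0 0 0 0; 0 0 0 0; 0 0 0 0; 0 0 0 0; 0 0 0 0", gripper=0)

```text
t: 26.1
tcp_pos: [0.4779, -0.1327, 0.0732]
tool_rot: [0.998, -0.07, -0.0, -0.0]
force: [-1.0, -0.6, 0.2]
finger_gap: 1.001
gripper_force: 0.0
```

Emit:
step_arm(targets="0 0 -5 0; 0 0 -18 0; 0 0 -40 0; 0 0 -65 0; 0 0 -90 0; 0 0 -115 0; 0 0 -125 0; 0 0 -125 0")

```text
t: 26.9
tcp_pos: [0.4787, -0.1331, 0.1997]
tool_rot: [0.998, -0.07, 0.002, 0.001]
force: [0.0, 0.2, -0.3]
finger_gap: 1.002
gripper_force: 0.0
```

```bash
python3 look.py bluepot_center,pink_center,green_center scene,side,wrist i.png
```

```text
scene bluepot_center [341.8 219.4] 0.57 [0.5316 0.1651 0.034 ]
scene pink_center [212.4 184.1] 0.62 [ 0.463  -0.1322  0.072 ]
scene green_center [165.7 184.6] 0.74 [ 0.4697 -0.2421  0.072 ]
side bluepot_center [252.4 172.2] 0.73 [0.5143 0.1474 0.034 ]
side pink_center [272.1 243.6] 0.72 [ 0.4748 -0.138   0.072 ]
side green_center [284.  293.1] 0.92 [ 0.4599 -0.2484  0.072 ]
wrist green_center [386.9 177.3] 0.72 [ 0.4628 -0.2483  0.072 ]
bluepot_center (array([0.51856075, 0.16705589, 0.02193616]), [np.float64(0.000989698900022127), np.float64(0.0009896989000220896)])
pink_center (array([ 0.47233573, -0.13403778,  0.07414373]), [np.float64(0.005059427167030953), np.float64(0.005059427167030992)])
green_center (array([ 0.46153521, -0.24666695,  0.06808281]), [np.float64(0.0024556961902582586), np.float64(0.0013492018914519183), np.float64(0.002930574816752)])
27.5 [ 0.4778 -0.1327  0.198 ] tool x [ 0.99  -0.139 -0.001] y [-0.139 -0.99  -0.   ] gap 0.997 F 0.0 [ 0.3  0.2 -0.3]
```

View pics/i.png

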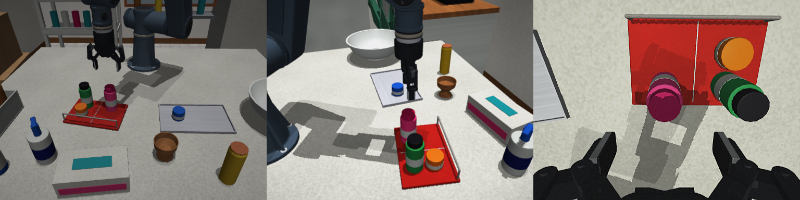

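The final view shows all three upright and released: pink back in its place, the blue pot in the tray, green unmoved. I'll hand in.

```bash
python3 -c "
from station import manip
print(manip.sign_off())"
```

```text
the job is handed in; nothing more can be done
None
```

The job is handed in, with no verdict returned: in the last camera views the blue pot stands upright in the tray, the pink bottle is back where it stood to within a few millimetres, and the green bottle is unmoved.

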